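Hold a corner square in a print-screen frame

ROBOT

A 6-joint arm with a two-finger parallel gripper is mounted at the origin on the work surface. World frame = base frame: x ahead of the robot, y to its left, z up, the work surface at z = 0. Lengths are in m, angles in rad, forces in N, time in s.
With the tool pointing down it reaches from about 0.375 to 0.9 m from the base axis. Payload 3.1 kg.
Tool frame: the origin (TCP) lies midway between the tips of the shut fingers; the grasp point (between the pads) lies env.grasp_offset behind it (env.grasp_offset is the distance from the TCP to the grasp point, in m); x points along the fingers, z is the direction in which the jaws open and shut, and the axes are right-handed (so a half turn about x gives the same grasp; the last joint's range is limited). The gripper opens to 85 mm and grips with 20 to 120 N. Pads are 22 mm wide; open, the fingers measure 114 mm over their backs; the gripper's body (76 mm by 85 mm) begins 54 mm behind the grasp point. The pads swing forward as they close: fully open they stand 13 mm farther back than shut.
Start: joints at [-0.178, 0.527, 1.433, -0, 1.181, -0.178], TCP at [0.625, 0, 0.231] pointing down, gripper open.
Joint ranges: [-3.08, 3.08], [-0.75, 2.2], [0.22, 2.44], [-1.43, 4.57], [0, 2.65], [-2.85, 2.85]. Speed limits (rad/s): [2.79, 2.79, 3.14, 3.14, 3.14, 3.14].

INTERFACE

Orientations are given as a unit quaternion [w, x, y, z].
In Python, from rig import env gives the robot as it stands.
- The arm moves only by the tool servo_tool, never from a script. Its argument "moves" is a list of rows, each a list of 3 entries, a list of its own where there are three numbers: the shift along the tool's x, y, z in m, then the turn, a rotation vector about the tool's x, y, z in rad, then the opening in per cent of the stroke, from 0 (shut) to 100 (fully open). A call has exactly 8 rows; each row shifts and turns the commanded pose from where the row before left it, along the tool's axes as they then stand; what a row does not reach is not made up. A row lasts 1/10 s, in which the tool goes at most 50 mm and 8.59 degrees, less where a joint would pass 70% of its speed; a pose out of reach is approached as far as the arm can. A call with a gripper value outside its range is refused whole. The fingers move at their own pace and stop on an object; the grip force is fixed at half the most. Time passes only in rows, so rows that do not move let the fingers close, or fill a call up. It gives the time, the measured TCP pose, the force and the opening at its end, in the units of the state.
- env.state(): the state, without advancing time (a new reading comes with each control period).
- env.grab_frame(name): name is "scene" or "side" or "wrist"; returns the picture (384x512x3 uint8, red, green, blue); there is no depth.
- env.get_calibration(name): a dict with "K" (3x3 intrinsics, pixels), "camera_from_world" (4x4, takes a point from world to camera coordinates). Camera axes: x right, y down, z forward; pixel columns grow to the right and rows downward; lengths in m; the calibration is good to about 2 mm. The wrist camera is an equidistant fisheye: a pixel r from the principal point sees the ray r / f radians off the axis. A picture is of the moment at which its call begins: read the wrist's pose just before it. get_calibration takes no time and is no camera call; for the wrist camera it gives the pose at the moment of the call.
- env.close_job(): hands the job in, once; it reports no verdict.
The state is a dict: "t": time; "joints": joint angles; "joint_vel": joint speeds; "effort": joint torques, N m; "tcp_pos": TCP position; "ee_rot": TCP orientation; "ft_force": force on the tool from outside, world axes, zero at the start; "ft_torque": the same for the moment, N m; "finger_gap": finger opening in m.
Only numpy, scipy, OpenCV 4.12 (cv2) and the standard library are available. Lean on these libraries where they do the work, as an engineer would, in place of code of your own. Each camera call takes 0.05 s, during which the arm holds its last target.

TASK

The two bars of a new print-screen frame are clamped to the table ready for stapling. Take the corner square by its handle, lay it flat on the table with its long leg flush against the inner face of the long bar, about 50 mm short of the short bar, and pause there a moment; then bring it along into the corner until the short leg is flush on the short bar too. Finish holding it: keep your grip on the handle and keep it gently pressed home on both bars, without ramming them and without disturbing the other things on the table.

Things in the scene. Friction and masses are not known exactly. Their poses are not given: they have to be found in the camera images.
- square: aluminium corner square lying flat: an L, long leg 160 and short leg 120 (along the outer faces), each 22 wide, 18 high, with a diagonal brace 14 high carrying an upright dark wooden handle; 0.3 to 0.6 kg. Origin: outer corner of the L, on the underside; x along the long leg, y along the short leg, z up. Outer faces: planes y = 0 (long leg), x = 0 (short leg)
- square_handle (a point): point in the square's handle, at 55.5, 55.5, 42 in the square's x, y, z. The handle is a block 44 long (along the square's direction (1,-1)), 20 thick (along (1,1), which points away from the outer corner), from 14 to 62 above the underside; grip it across the 20
- frame: clamped frame corner, immovable. Origin: inside corner where the bars' inner faces meet, at table height; x along the long bar's inner face, y along the short bar's inner face, both away from the corner, z up. Square home = its frame coincides with this one. A clamp up to 72 high stands outside each bar and reaches over its top, at x = 225 (long bar) and y = 150 (short bar)
- long_bar: long timber bar, 34 wide, 38 high; its inner face is the frame's plane y = 0, from the corner to x = 280. Same origin and axes as the frame. Immovable.
- short_bar: short timber bar, 34 wide, 38 high; its inner face is the frame's plane x = 0, from the corner to y = 200. Same origin and axes as the frame. Immovable.
- staples: small cardboard box of staples, 50 x 30 x 20 high, origin under its centre; a bystander near the open end of the short bar, to leave alone
- ink_jar: ink jar, 72 across, 85 high, bystander
- tape: roll of tape lying flat, 96 across, 24 high, bystander
- spatula: ink spatula, 240 long, bystander
- squeegee: squeegee lying flat, 240 long, 45 high, bystander
- hoop: embroidery hoop lying flat, 130 across, 12 high, bystander
- cone: cone of thread, 64 across, 120 high, bystander
- stapler: staple gun, about 150 long, 65 high, bystander

How it is judged:
By the outcome, as a careful person would: the job done as asked, in the order asked, and still so for the second after the job is handed in, while the arm keeps its last pose, push and grip.
It also fails if it takes over 69 s, if anything falls off the work surface, if the arm or the gripper's body presses on something with over 40 N, if the wrist force passes 120 N, or if a joint passes its speed limit or range.

## Working session

There is one attempt and no reset: what is moved stays moved. The work goes in short steps, Python scripts to look and compute and a tool call to move; the robot and the scene stay as the last step left them, time stands still between calls to the robot, and variables do not carry over. Pictures are saved under pics/ and viewed, and the job is handed in when it is done.

Besides the shell and the picture viewer there is one more tool, called after "Request:" in YAML: its name, and indented under it one key for each argument. servo_tool: Moves the arm, as the interface text tells. Its arguments: {"type":"object","properties":{"moves":{"type":"array"}},"required":["moves"]}

```bash
mkdir -p pics; ls; cat > h.py <<'E'
import numpy as np, cv2
from rig import env
def save(n,img,): cv2.imwrite('pics/'+n+'.png',cv2.cvtColor(img,cv2.COLOR_RGB2BGR))
E
python3 - <<'E'
from h import *
print(env.state()); print(env.grasp_offset)
for n in ["scene","side","wrist"]:
    c=env.get_calibration(n); im=env.grab_frame(n); save(n+'0',im); np.savez('pics/'+n+'0.npz',im=im,K=c['K'],T=c['camera_from_world']); print(n,c)
E
```

```text
pics
{'t': 0.0, 'joints': array([-1.78470747e-01,  5.28468196e-01,  1.43390538e+00,  8.52455702e-07,
        1.18142624e+00, -1.78505208e-01]), 'joint_vel': array([-0.00068338, -0.0013398 , -0.00197943,  0.00151793,  0.00031111,
        0.00209067]), 'effort': array([ 2.50220628e-04, -4.42344439e+01, -1.78024775e+01, -2.06930472e-04,
        8.36740597e-03,  2.24214921e-05]), 'tcp_pos': array([6.24274439e-01, 1.78868388e-04, 2.30331415e-01]), 'ee_rot': array([7.06338448e-01, 1.26750000e-04, 7.07874253e-01, 1.50887709e-04]), 'ft_force': array([-0.03004428, -0.12021804,  0.57802188]), 'ft_torque': array([-0.03688869,  0.00630695, -0.01310776]), 'finger_gap': 0.08524543941598932}
0.0187
scene {'K': array([[423.21820496,   0.        , 263.28427525],
       [  0.        , 423.21820496, 197.8152892 ],
       [  0.        ,   0.        ,   1.        ]]), 'camera_from_world': array([[-0.57174082,  0.82016857,  0.02087958,  0.23919513],
       [ 0.59686107,  0.43326453, -0.67530638, -0.26983665],
       [-0.56291145, -0.37363802, -0.7372417 ,  1.56086323],
       [ 0.        ,  0.        ,  0
[... 289 characters left out ...]
04992, -0.69038245, -0.71877665,  0.12092367],
       [ 0.05786905,  0.71669134, -0.69498539,  1.00007162],
       [ 0.        ,  0.        ,  0.        ,  1.        ]])}
wrist {'K': array([[297.31863964,   0.        , 257.24636801],
       [  0.        , 297.31863964, 192.7360774 ],
       [  0.        ,   0.        ,   1.        ]]), 'camera_from_world': array([[ 9.99999578e-01, -5.61070033e-05, -9.17032521e-04,
        -6.24885790e-01],
       [ 2.43236983e-04, -9.46349711e-01,  3.23144185e-01,
        -4.15790272e-02],
       [-8.85964114e-04, -3.23144272e-01, -9.46349298e-01,
         3.80586874e-01],
       [ 0.00000000e+00,  0.00000000e+00,  0.00000000e+00,
         1.00000000e+00]])}
```

View pics/scene0.png

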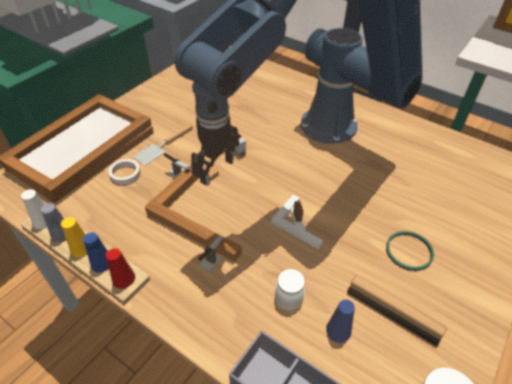

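View pics/side0.png

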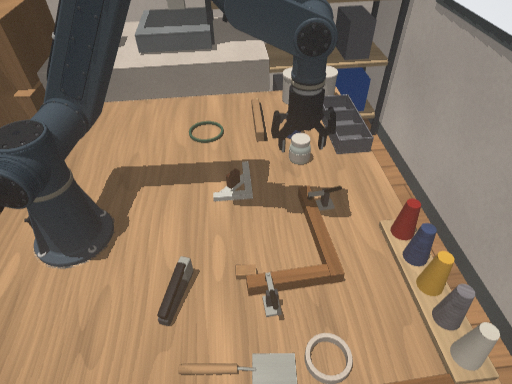

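View pics/wrist0.png

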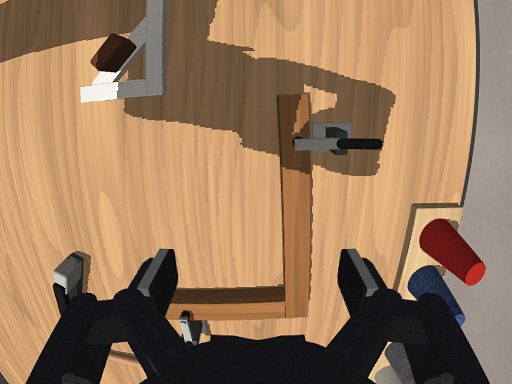

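```bash
cat >> h.py <<'E'
def proj(P,K,T,fish):
    P=np.asarray(P,float).reshape(-1,3); c=P@T[:3,:3].T+T[:3,3]
    if fish:
        return cv2.fisheye.projectPoints(c.reshape(-1,1,3),np.zeros(3),np.zeros(3),K,np.zeros(4))[0].reshape(-1,2)
    return cv2.projectPoints(c.reshape(-1,1,3),np.zeros(3),np.zeros(3),K,None)[0].reshape(-1,2)
def ray(uv,K,T,fish,z):
    uv=np.asarray(uv,float).reshape(-1,1,2)
    n=(cv2.fisheye.undistortPoints(uv,K,np.zeros(4)) if fish else cv2.undistortPoints(uv,K,None)).reshape(-1,2)
    d=np.c_[n,np.ones(len(n))]@T[:3,:3]; o=-T[:3,:3].T@T[:3,3]
    return o+d*((z-o[2])/d[:,2])[:,None]
def ortho(im,K,T,fish,z,x0,x1,y0,y1,s=1000.):
    # image col = (x-x0)*s, row=(y1-y)*s
    w=int(round((x1-x0)*s));h=int(round((y1-y0)*s))
    X,Y=np.meshgrid(x0+(np.arange(w)+.5)/s,y1-(np.arange(h)+.5)/s)
    p=proj(np.stack([X,Y,0*X+z],-1),K,T,fish).astype(np.float32).reshape(h,w,2)
    return cv2.remap(im,p[...,0],p[...,1],cv2.INTER_CUBIC)
def load(n):
    d=np.load('pics/'+n+'.npz'); return d['im'],d['K'],d['T']
E
python3 - <<'E'
from h import *
w=load('wrist0')
print(ray([[162,95],[295,315],[295,95],[150,300]],w[1],w[2],True,0.02))
save('o18',ortho(*w,True,0.018,0.3,0.85,0,0.4,1400))
save('o38',ortho(*w,True,0.038,0.3,0.85,-0.1,0.35,1400))
E
```

```text
[[ 0.5100777   0.08753756  0.02      ]
 [ 0.68431166 -0.24027247  0.02      ]
 [ 0.6691536   0.08409797  0.02      ]
 [ 0.45416308 -0.21742772  0.02      ]]
```

View pics/o18.png

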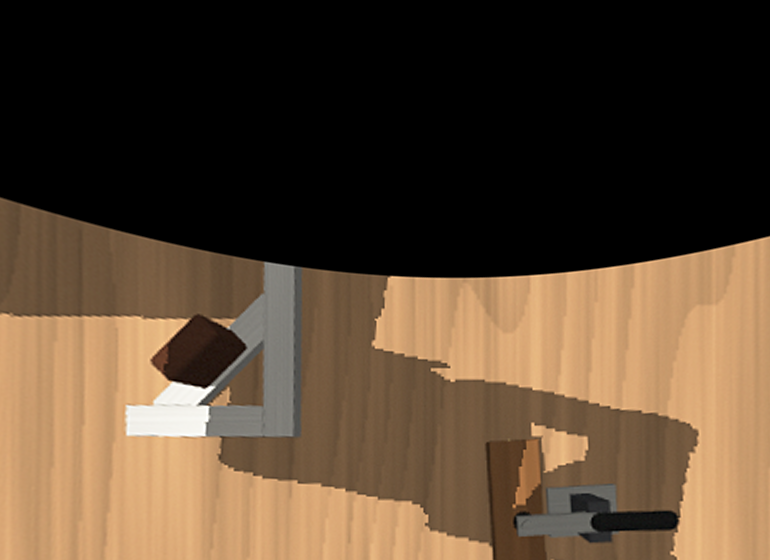

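```bash
python3 - <<'E'
from h import *
w=load('wrist0')
save('o38',ortho(*w,True,0.038,0.35,0.85,-0.3,0.12,1400))
for n,(a,b,c,d) in {'scene0':(255,340,180,260),'side0':(200,370,150,310)}.items():
    im=load(n)[0][c:d,a:b]; save(n+'c',cv2.resize(im,None,fx=4,fy=4,interpolation=cv2.INTER_CUBIC))
E
```

```text
(no output)
```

View pics/o38.png

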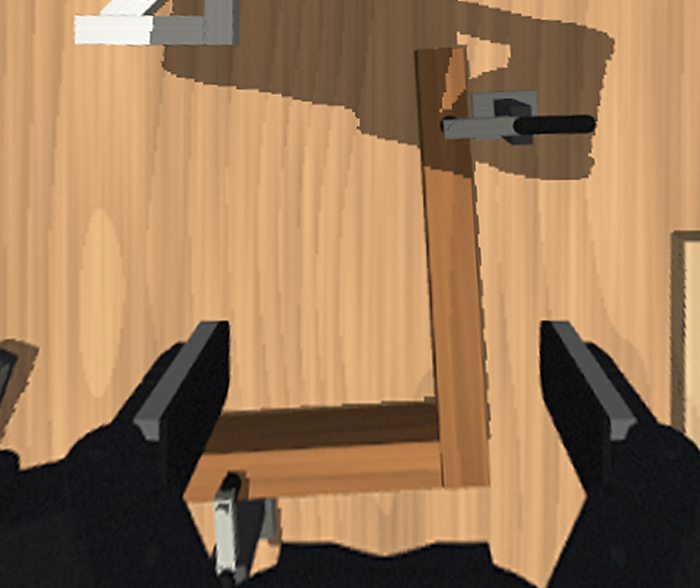

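View pics/side0c.png

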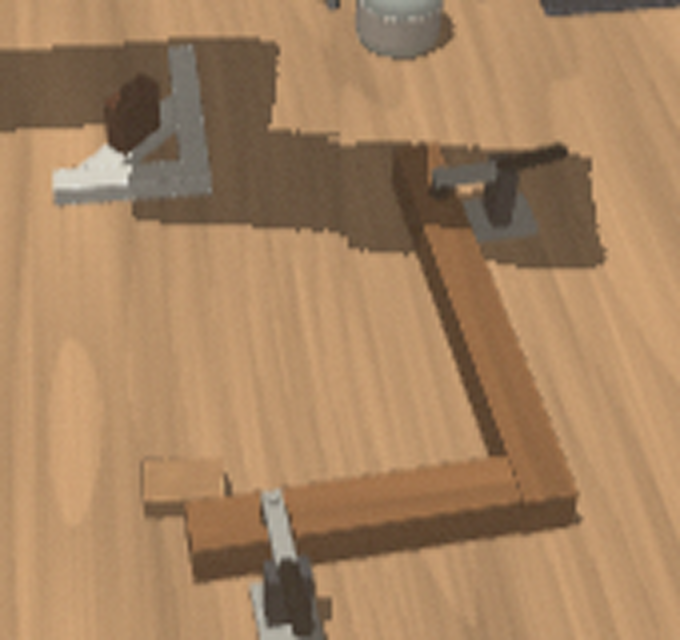

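View pics/scene0c.png

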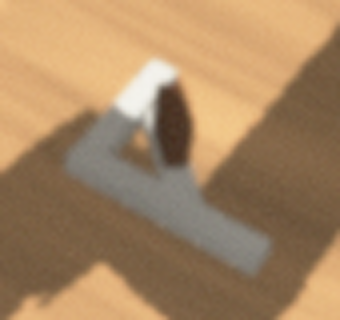

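Request:
servo_tool:
  moves:
    - [[0,0.018,-0.021],[0,0,0],100]
    - [[0,0.018,-0.021],[0,0,0],100]
    - [[0,0.018,-0.021],[0,0,0],100]
    - [[0,0.018,-0.021],[0,0,0],100]
    - [[0,0.018,-0.021],[0,0,0],100]
    - [[0,0.018,-0.021],[0,0,0],100]
    - [[0,0.018,-0.021],[0,0,0],100]
    - [[0,0.018,-0.021],[0,0,0],100]

```text
t: 0.95
tcp_pos: [0.4559, 0.1447, 0.2312]
ee_rot: [0.707, 0.0, 0.707, -0.0]
ft_force: [-0.1, -0.2, -1.2]
finger_gap: 0.0852
```

Request:
servo_tool:
  moves:
    - [[0,0,0],[0.1,0,0],100]
    - [[0,0,0],[0.1,0,0],100]
    - [[0,0,0],[0.1,0,0],100]
    - [[0,0,0],[0.1,0,0],100]
    - [[0,0,0],[0.1,0,0],100]
    - [[0,0,0],[0.1,0,0],100]
    - [[0,0,0],[0.1,0,0],100]
    - [[0,0,0],[0.085,0,0],100]

```text
t: 1.75
tcp_pos: [0.4568, 0.144, 0.2311]
ee_rot: [0.653, 0.272, 0.653, -0.272]
ft_force: [0.2, 0.5, 0.2]
finger_gap: 0.0858
```

```bash
cat >> h.py <<'E'
def snap(names,tag):
    for n in names:
        c=env.get_calibration(n); im=env.grab_frame(n); save(n+tag,im); np.savez('pics/'+n+tag+'.npz',im=im,K=c['K'],T=c['camera_from_world'])
E
python3 - <<'E'
from h import *
snap(['scene','side','wrist'],'1')
s=env.state();print(s['t'],s['joints'],s['tcp_pos'],s['ee_rot'],s['ft_force'])
E
```

```text
1.9 [ 7.15352086e-02  3.32424655e-01  1.78881793e+00 -2.35842152e-05
  1.02074940e+00  8.54793810e-01] [0.45680262 0.14401196 0.23117729] [ 0.65344911  0.26982555  0.65369537 -0.26996443] [-0.6193407   0.44223786 -0.17287661]
```

View pics/wrist1.png

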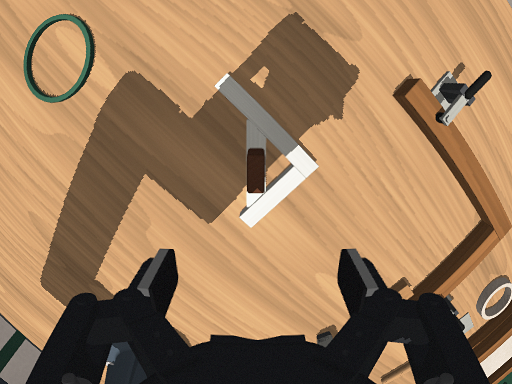

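View pics/side1.png

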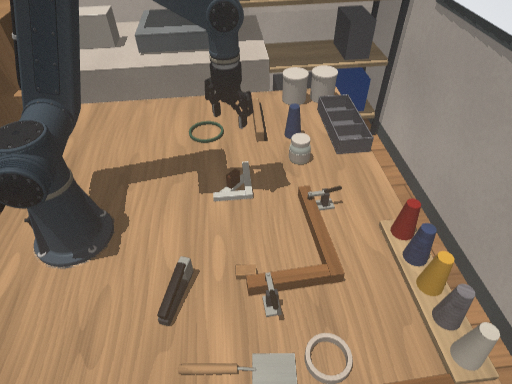

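View pics/scene1.png

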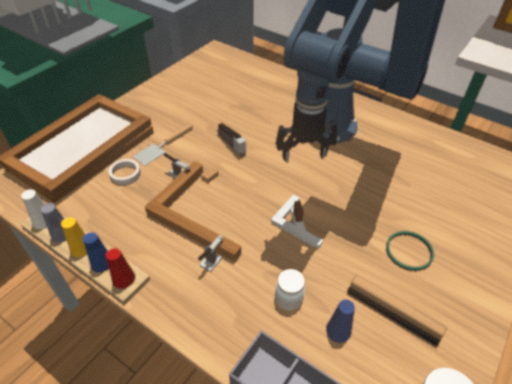

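```bash
python3 - <<'E'
from h import *
w=load('wrist1')
a=ortho(*w,True,0.018,0.36,0.56,0.05,0.29,2500); save('p18',a)
a=ortho(*w,True,0.038,0.45,0.8,-0.3,0.08,1500); save('p38',a)
a=ortho(*w,True,0.0,0.45,0.8,-0.3,0.08,1500); save('p0',a)
for n in('scene1','side1'):
    w=load(n); save('q_'+n,ortho(*w,False,0.038,0.45,0.8,-0.3,0.08,1500)); save('r_'+n,ortho(*w,False,0.018,0.36,0.56,0.05,0.29,2500))
E
```

```text
(no output)
```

View pics/p18.png

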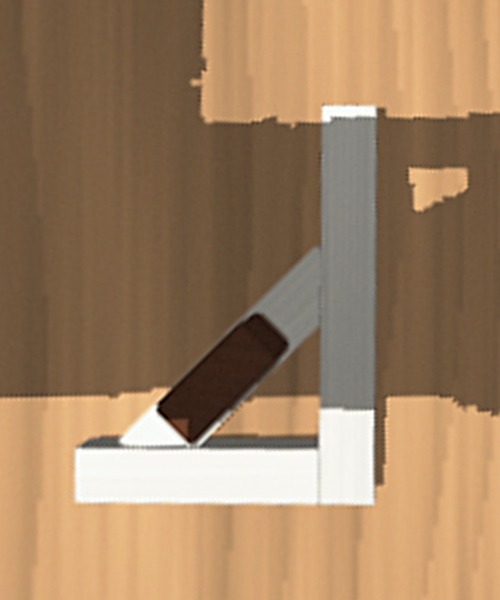

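View pics/p38.png

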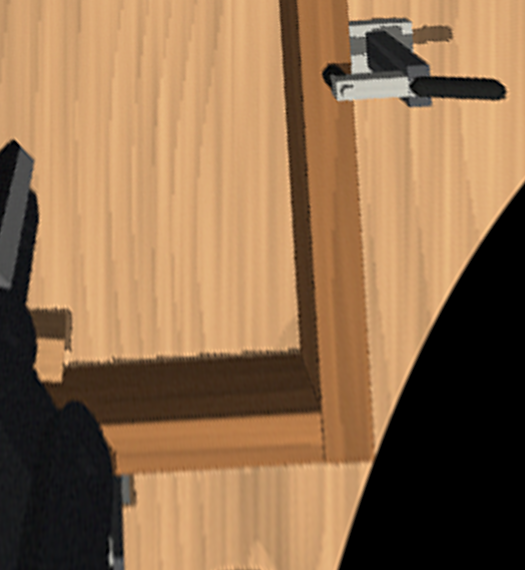

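View pics/q_side1.png

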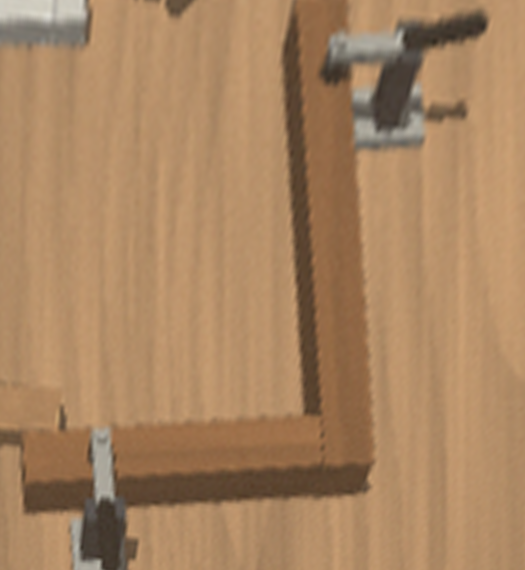

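View pics/r_side1.png

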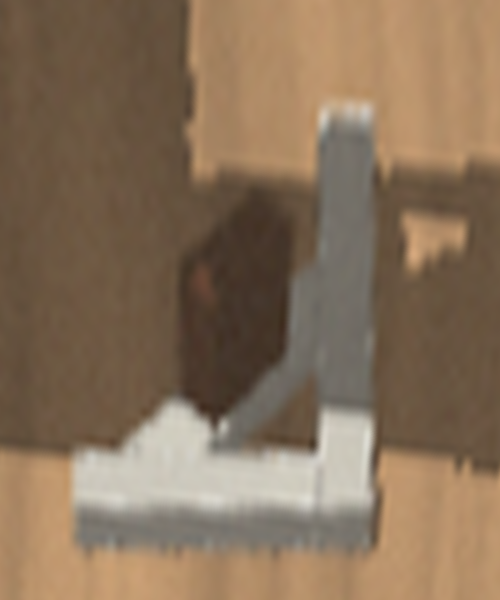

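View pics/q_scene1.png

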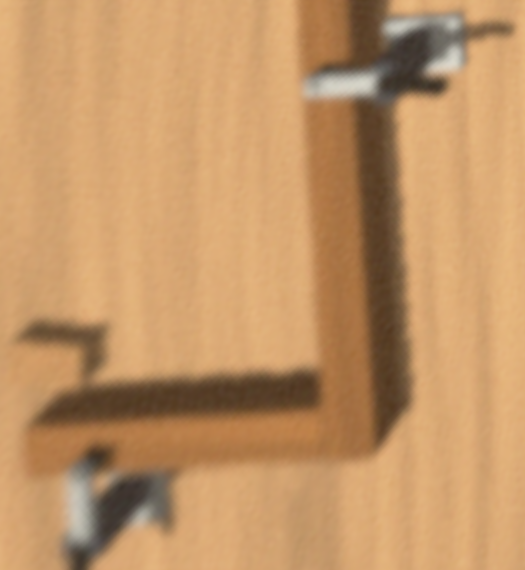

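```bash
cat >> h.py <<'E'
def edge(w,fish,z,p0,p1,half=0.007,n=80):
    """sub-mm edge near segment p0->p1 (world xy, height z): strongest gradient across; returns mid point, angle(deg), rms"""
    im,K,T=w; g=cv2.GaussianBlur(cv2.cvtColor(im,cv2.COLOR_RGB2GRAY),(0,0),0.6).astype(np.float32)
    p0=np.array(p0);p1=np.array(p1);d=(p1-p0)/np.linalg.norm(p1-p0);nn=np.array([-d[1],d[0]])
    s=np.linspace(0.05,0.95,n);o=np.arange(-half,half,0.00025)
    P=p0+(p1-p0)*s[:,None,None]+nn*o[None,:,None]
    q=proj(np.concatenate([P,np.full(P.shape[:2]+(1,),z)],-1),K,T,fish).astype(np.float32).reshape(n,len(o),2)
    v=cv2.GaussianBlur(cv2.remap(g,q[...,0],q[...,1],cv2.INTER_LINEAR),(0,0),sigmaX=3,sigmaY=.01)
    i=np.abs(np.gradient(v,axis=1)).argmax(1)
    pts=P[np.arange(n),i]
    for _ in range(4):
        vx,vy,x,y=cv2.fitLine(pts.astype(np.float32),cv2.DIST_HUBER,0,1e-4,1e-6).ravel()
        r=np.abs((pts-[x,y])@[-vy,vx]); pts=pts[r<max(2.5*np.median(r),0.0006)]
    if np.dot([vx,vy],d)<0: vx,vy=-vx,-vy
    m=np.array([x,y]); return m,np.array([vx,vy]),np.degrees(np.arctan2(vy,vx)),r.mean()*1e3,len(pts)
def isect(a,b):
    A=np.c_[a[1],-b[1]]; t=np.linalg.solve(A,b[0]-a[0]); return a[0]+t[0]*a[1]
E
python3 - <<'E'
from h import *
c=np.array([.6647,-.195]); u=np.array([-.0585,.998]); v=np.array([-.998,-.0585])
for n,f in(('wrist1',1),('wrist0',1),('side1',0),('scene1',0)):
    w=load(n)
    L=edge(w,f,.038,c+u*.02,c+u*.19); S=edge(w,f,.038,c+v*.02,c+v*(.12 if n!='wrist1' else .12))
    print(n,'frame',isect(L,S),L[2]-90,L[3:],S[2]+360*(S[2]<0)-180,S[3:])
c=np.array([.51,.0888])
for n,f in(('wrist1',1),('side1',0),('scene1',0)):
    w=load(n)
    L=edge(w,f,.018,c,c+[0,.16]); S=edge(w,f,.018,c,c-[.12,0])
    Li=edge(w,f,.018,c+[-.022,.1],c+[-.022,.15])
    print(n,'square',isect(L,S),L[2]-90,L[3:],S[2]+360*(S[2]<0)-180,S[3:],Li[0])
E
```

```text
wrist1 frame [ 0.6647983  -0.19528732] 3.4559708 (np.float64(0.1506055335919503), 80) 3.278106689453125 (np.float64(0.14031803219276945), 80)
wrist0 frame [ 0.66212165 -0.19539776] 3.3154068 (np.float64(0.09922731058632699), 78) 3.3369903564453125 (np.float64(0.20244874377596722), 80)
side1 frame [ 0.6642476  -0.19529623] 3.4906387 (np.float64(0.4746895402499174), 80) 3.775115966796875 (np.float64(0.3011687481964308), 57)
scene1 frame [ 0.6650246  -0.19352978] 3.7913437 (np.float64(0.3163206034856223), 56) 2.8522491455078125 (np.float64(0.25496649000062416), 45)
wrist1 square [0.5093993  0.08814709] -0.38715363 (np.float64(0.07682694483282902), 77) -0.379058837890625 (np.float64(0.11108626547667588), 80) [0.48860002 0.21248987]
side1 square [0.50793195 0.08587359] -0.8894348 (np.float64(0.6873164416939702), 74) -0.9303131103515625 (np.float64(0.5011977398603519), 50) [0.48723105 0.21285063]
scene1 square [0.5093742  0.08836771] -2.4934464 (np.float64(0.5971773134080977), 35) -0.29095458984375 (np.float64(0.2740469973408119), 72) [0.48681372 0.21080111]
```

Request:
servo_tool:
  moves:
    - [[0.01,-0.0017,-0.0018],[0.009,0,0],100]
    - [[0.025,0,0],[0,0,0],100]
    - [[0.03,0,0],[0,0,0],100]
    - [[0.03,0,0],[0,0,0],80]
    - [[0.03,0,0],[0,0,0],70]
    - [[0.03,0,0],[0,0,0],60]
    - [[0.015,0,0],[0,0,0],60]
    - [[0,0,0],[0,0,0],60]

```text
t: 2.7
tcp_pos: [0.4524, 0.1439, 0.0588]
ee_rot: [0.65, 0.272, 0.654, -0.274]
ft_force: [0.5, 0.9, 0.3]
finger_gap: 0.0511
```

```bash
python3 - <<'E'
from h import *
snap(['wrist','side'],'2')
s=env.state();print(s['t'],s['tcp_pos'],s['ee_rot'],s['ft_force'],s['finger_gap'])
im=load('side2')[0][120:230,160:310]; save('side2c',cv2.resize(im,None,fx=5,fy=5,interpolation=cv2.INTER_CUBIC))
E
```

```text
2.8 [0.45417444 0.14409075 0.06099982] [ 0.6518401   0.27310305  0.65249805 -0.2734328 ] [-0.28063628  0.30072648  0.7569443 ] 0.05137652278270877
```

View pics/wrist2.png

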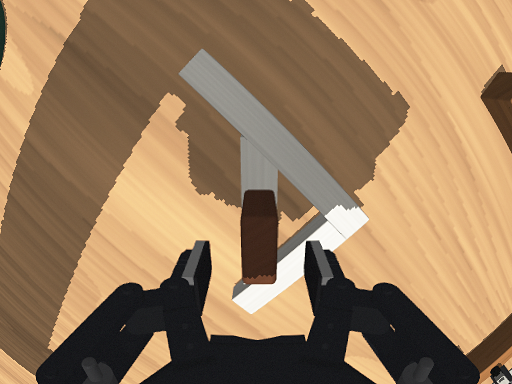

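View pics/side2c.png

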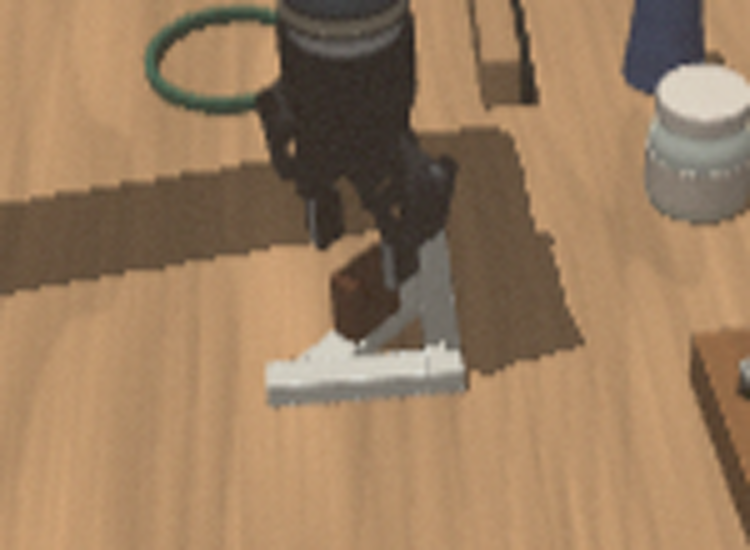

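Request:
servo_tool:
  moves:
    - [[0.012,0,0],[0,0,0],60]
    - [[0.015,0,0],[0,0,0],60]
    - [[0.01,0,0],[0,0,0],60]
    - [[0,0,0],[0,0,0],60]
    - [[0,0,0],[0,0,0],50]
    - [[0,0,0],[0,0,0],40]
    - [[0,0,0],[0,0,0],30]
    - [[0,0,0],[0,0,0],20]

```text
t: 3.6
tcp_pos: [0.4548, 0.1442, 0.0249]
ee_rot: [0.652, 0.274, 0.652, -0.273]
ft_force: [-0.9, 0.6, 6.0]
finger_gap: 0.0194
```

Request:
servo_tool:
  moves:
    - [[0,0,0],[0,0,0],10]
    - [[0,0,0],[0,0,0],5]
    - [[0,0,0],[0,0,0],0]
    - [[0,0,0],[0,0,0],0]
    - [[0,0,0],[0,0,0],0]
    - [[0,0,0],[0,0,0],0]
    - [[0,0,0],[0,0,0],0]
    - [[0,0,0],[0,0,0],0]

```text
t: 4.4
tcp_pos: [0.4548, 0.1442, 0.0249]
ee_rot: [0.652, 0.274, 0.652, -0.273]
ft_force: [-0.3, 1.0, 6.4]
finger_gap: 0.0193
```

```bash
python3 - <<'E'
from h import *
snap(['wrist','side'],'3')
s=env.state();print(s['t'],s['tcp_pos'],s['ee_rot'],s['ft_force'],s['finger_gap'])
w=load('wrist3'); c=np.array([.5094,.0882])
L=edge(w,1,.018,c,c+[0,.16]); S=edge(w,1,.018,c,c-[.12,0]); print(isect(L,S),L[2:],S[2:])
save('p18_3',ortho(*w,True,0.018,0.36,0.56,0.05,0.29,2500))
E
```

```text
4.5 [0.45478658 0.14424738 0.02494153] [ 0.65241559  0.27362791  0.65179314 -0.27321668] [-0.95706057  1.19082864  6.36303124] 0.019525508584295876
[0.50943834 0.0878887 ] (np.float32(89.51949), np.float64(0.07970784358946224), 74) (np.float32(179.35336), np.float64(0.3133899755805501), 25)
```

View pics/wrist3.png

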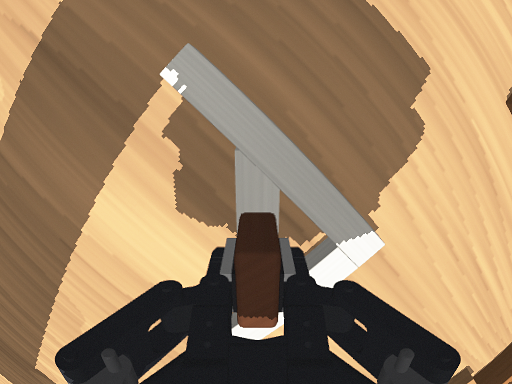

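View pics/p18_3.png

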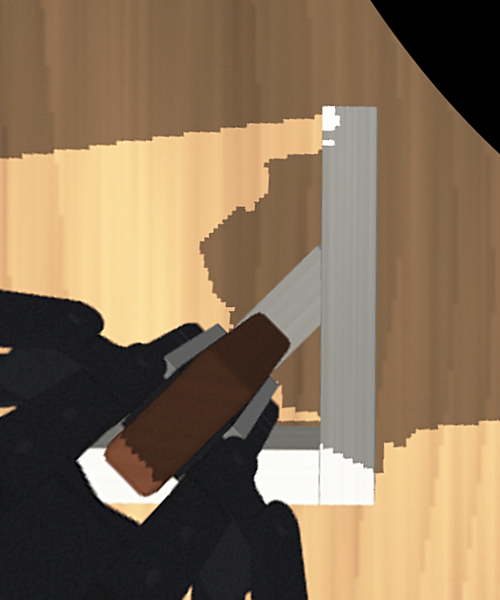

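Request:
servo_tool:
  moves:
    - [[-0.004,0,0],[0,0,0],0]
    - [[-0.008,0,0],[0,0,0],0]
    - [[-0.008,0,0],[-0.011,0,0],0]
    - [[0,0,0],[-0.011,0,0],0]
    - [[0,0,0],[-0.011,0,0],0]
    - [[0,0,0],[-0.011,0,0],0]
    - [[0,0,0],[-0.011,0,0],0]
    - [[0,0,0],[-0.011,0,0],0]

```text
t: 5.3
tcp_pos: [0.4543, 0.1441, 0.0441]
ee_rot: [0.661, 0.251, 0.661, -0.252]
ft_force: [0.1, -0.5, -4.2]
finger_gap: 0.0194
```

```bash
python3 - <<'E'
from h import *
snap(['wrist','side'],'4')
s=env.state();print(s['t'],s['tcp_pos'],s['ee_rot'],s['ft_force'],s['ft_torque'],s['finger_gap'])
w=load('wrist4'); print(ray([[260,100]],w[1],w[2],1,0.04))
save('p18_4',ortho(*w,True,0.038,0.36,0.56,0.05,0.29,2500))
E
```

```text
5.4 [0.45439598 0.14407736 0.04414248] [ 0.66069787  0.25157521  0.66093964 -0.25168835] [ 0.58021548  0.57304789 -4.06873398] [0.02772881 0.05750572 0.01564616] 0.01950617903183402
[[0.50974245 0.20371137 0.04      ]]
```

View pics/wrist4.png

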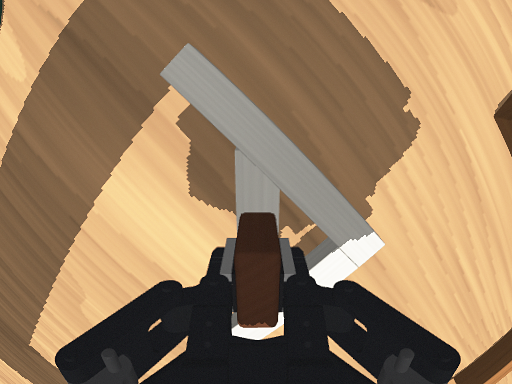

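View pics/p18_4.png

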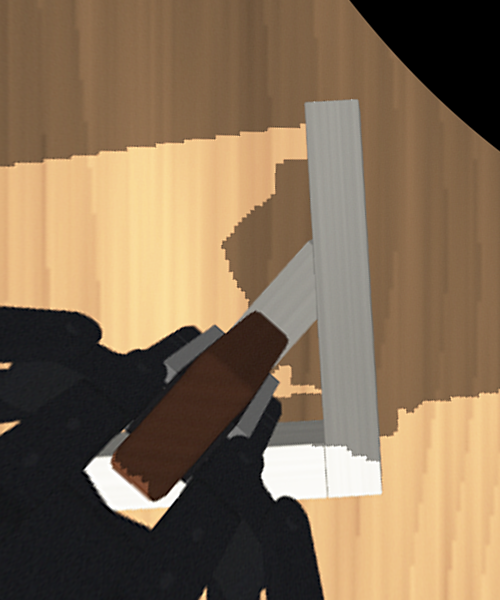

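View pics/side4.png

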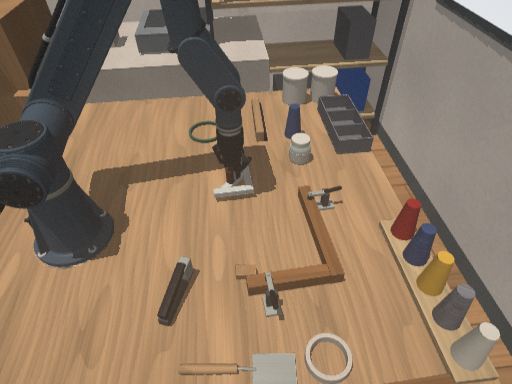

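Request:
servo_tool:
  moves:
    - [[0,-0.0027,0.008],[0,0,0],0]
    - [[0,-0.0043,0.013],[0,0,0],0]
    - [[0,-0.006,0.018],[0,0,0],0]
    - [[0,-0.006,0.018],[0,0,0],0]
    - [[0,-0.006,0.018],[0,0,0],0]
    - [[0,-0.006,0.018],[0,0,0],0]
    - [[0,-0.006,0.018],[0,0,0],0]
    - [[0,-0.006,0.018],[0,0,0],0]

```text
t: 6.2
tcp_pos: [0.5231, 0.0242, 0.0443]
ee_rot: [0.661, 0.252, 0.661, -0.252]
ft_force: [-0.9, 0.8, -3.0]
finger_gap: 0.0193
```

Request:
servo_tool:
  moves:
    - [[0,-0.006,0.018],[0,0,0],0]
    - [[0,-0.006,0.018],[0,0,0],0]
    - [[0,-0.006,0.018],[0,0,0],0]
    - [[0,-0.006,0.018],[0,0,0],0]
    - [[0,-0.006,0.018],[0,0,0],0]
    - [[0,-0.006,0.018],[0,0,0],0]
    - [[0,-0.0047,0.014],[0,0,0],0]
    - [[0,-0.003,0.009],[0,0,0],0]

```text
t: 7.0
tcp_pos: [0.5919, -0.0952, 0.0443]
ee_rot: [0.661, 0.252, 0.66, -0.252]
ft_force: [-0.4, 1.0, -3.8]
finger_gap: 0.0195
```

```bash
python3 - <<'E'
from h import *
snap(['wrist','side'],'5')
s=env.state();print(s['t'],s['tcp_pos'],s['ee_rot'],s['ft_force'],s['ft_torque'],s['finger_gap'])
w=load('wrist5'); 
save('p5',ortho(*w,True,0.038,0.5,0.75,-0.25,0.08,1800))
w=load('side5'); save('q5',ortho(*w,False,0.038,0.5,0.75,-0.25,0.08,1800))
E
```

```text
7.1 [ 0.59194167 -0.0950348   0.04433781] [ 0.66113934  0.25213968  0.6600985  -0.25217121] [-1.12712442  0.50880207 -3.4382303 ] [ 0.01526352 -0.00295148  0.04293288] 0.018899621862665902
```

View pics/wrist5.png

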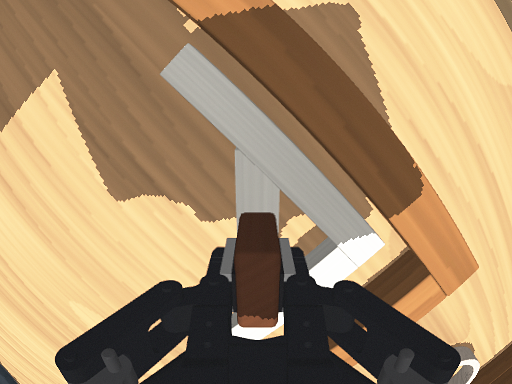

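View pics/p5.png

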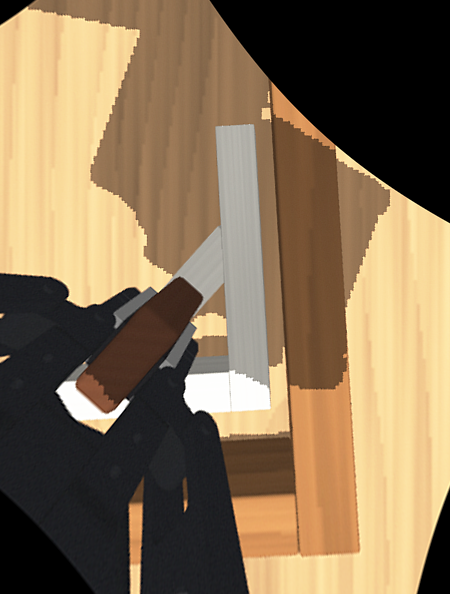

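View pics/side5.png

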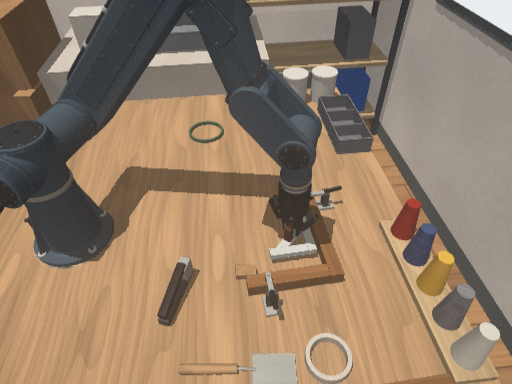

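```bash
cat > rel.py <<'E'
from h import *
import sys
def rel(tag,zs,fc=(.6643,-.1953),fy=3.4,sq=None,half=.006):
    w=load('wrist'+tag); fc=np.array(fc); a=np.radians(fy); u=np.array([-np.sin(a),np.cos(a)]); v=np.array([-np.cos(a),-np.sin(a)])
    L=edge(w,1,.038,fc+u*.01,fc+u*.17,half=half); S=edge(w,1,.038,fc+v*.005,fc+v*.06,half=half)
    q=np.array(sq); A=edge(w,1,zs,q+u*.03,q+u*.155,half=half); B=edge(w,1,zs,q+v*.003,q+v*.028,half=half)
    f=isect(L,S); s=isect(A,B)
    print('frame',f,L[2]-90,L[3:],S[2]%360-180,S[3:]); print('square',s,A[2]-90,A[3:],B[2]%360-180,B[3:])
    d=s-f; a=np.radians(L[2]-90); print('sq in frame mm',1e3*(d@[-np.sin(a),np.cos(a)]),1e3*(d@[-np.cos(a),-np.sin(a)]),'dyaw',A[2]-L[2])
E
python3 - <<'E'
from rel import *
rel('5',.0375,sq=(.650,-.1475))
rel('5',.0375,sq=(.650,-.1475),half=.004)
E
```

```text
frame [ 0.6630098  -0.19466117] 3.3999863 (np.float64(0.05358310333450693), 70) 3.3697357 (np.float64(0.08453602964528789), 49)
square [ 0.65012044 -0.14774331] 3.223442 (np.float64(0.053124748534109575), 80) 3.3999329 (np.float64(0.021881244131002897), 80)
sq in frame mm 47.599693 10.08418 dyaw -0.17654419
frame [ 0.6630077 -0.1946252] 3.3999863 (np.float64(0.05358310333450693), 70) 3.40065 (np.float64(0.07217274525125872), 52)
square [ 0.65012044 -0.14774331] 3.223442 (np.float64(0.053124748534109575), 80) 3.3999329 (np.float64(0.021881244131002897), 80)
sq in frame mm 47.563652 10.084172 dyaw -0.17654419
```

Request:
servo_tool:
  moves:
    - [[0,0.0007,-0.0007],[-0.002,0,0],0]
    - [[0.004,0.0007,-0.0007],[0,0,0],0]
    - [[0.005,0,0],[0,0,0],0]
    - [[0.005,0,0],[0,0,0],0]
    - [[0.003,0,0],[0,0,0],0]
    - [[0.0015,0,0],[0,0,0],0]
    - [[0.001,0,0],[0,0,0],0]
    - [[0,0,0],[0,0,0],0]

```text
t: 7.9
tcp_pos: [0.5907, -0.0915, 0.025]
ee_rot: [0.661, 0.251, 0.661, -0.251]
ft_force: [-0.7, -0.0, -3.3]
finger_gap: 0.0195
```

```bash
python3 - <<'E'
from rel import *
snap(['wrist'],'6')
s=env.state();print(s['t'],s['tcp_pos'],s['ee_rot'],s['ft_force'],s['ft_torque'],s['finger_gap'])
rel('6',.018,sq=(.650,-.1455))
E
```

```text
7.95 [ 0.59077164 -0.09158763  0.02500008] [ 0.66105288  0.25108051  0.66102312 -0.25103009] [-0.78721508 -0.08490367 -2.17441176] [0.09930365 0.14593587 0.02255929] 0.01929654665777577
frame [ 0.6625086  -0.19465464] 3.400032 (np.float64(0.062521405938498), 64) 3.4018555 (np.float64(0.0641902501398254), 43)
square [ 0.64935476 -0.14403564] 3.5748901 (np.float64(0.060530814238162964), 80) 3.4002075 (np.float64(0.04064007973891197), 80)
sq in frame mm 51.31002 10.128639 dyaw 0.1748581
```

Request:
servo_tool:
  moves:
    - [[0.0006,0.001,0.001],[0,0,0],0]
    - [[0,0.001,0.001],[0,0,0],0]
    - [[0,0.001,0.001],[0,0,0],0]
    - [[0,0.001,0.001],[0,0,0],0]
    - [[0,0.0007,0.0007],[0,0,0],0]
    - [[0,0.0005,0.0005],[0,0,0],0]
    - [[0,0.0003,0.0003],[0,0,0],0]
    - [[0,0,0],[0,0,0],0]

```text
t: 8.75
tcp_pos: [0.5966, -0.0913, 0.0251]
ee_rot: [0.66, 0.25, 0.662, -0.251]
ft_force: [-6.8, -0.6, 6.9]
finger_gap: 0.0194
```

```bash
python3 - <<'E'
from rel import *
snap(['wrist'],'7')
s=env.state();print(s['t'],s['tcp_pos'],s['ee_rot'],s['ft_force'],s['ft_torque'],s['finger_gap'])
rel('7',.018,sq=(.657,-.1437),half=.004)
E
```

```text
8.8 [ 0.59658022 -0.09126003  0.0251135 ] [ 0.65979963  0.25039629  0.66243137 -0.25129827] [-6.97734362  0.0909204   7.31462457] [-0.11378646  0.85673977 -0.00243256] 0.01957638290169667
frame [ 0.6642114 -0.1938066] 3.6177368 (np.float64(0.17081556787663493), 77) 5.926529 (np.float64(0.29083078096017584), 34)
square [ 0.655188  -0.1438078] 3.5743484 (np.float64(0.062220689835698395), 80) 3.3993988 (np.float64(0.05318142099690279), 80)
sq in frame mm 50.468536 5.850489 dyaw -0.043388367
```

Request:
servo_tool:
  moves:
    - [[-0.0003,0,0],[0,0,0],0]
    - [[-0.0001,0.0005,0.0005],[0,0,0],0]
    - [[0,0.0005,0.0005],[0,0,0],0]
    - [[0,0.0005,0.0005],[0,0,0],0]
    - [[0,0.0003,0.0003],[0,0,0],0]
    - [[0,0.0003,0.0003],[0,0,0],0]
    - [[0,0.0002,0.0002],[0,0,0],0]
    - [[0,0,0],[0,0,0],0]

```text
t: 9.6
tcp_pos: [0.6008, -0.091, 0.025]
ee_rot: [0.66, 0.251, 0.662, -0.251]
ft_force: [-6.6, -1.0, 4.7]
finger_gap: 0.0192
```

```bash
python3 - <<'E'
from rel import *
s=env.state();print(s['t'],s['tcp_pos'],s['ee_rot'],s['ft_force'],s['ft_torque'],s['finger_gap'])
E
```

```text
9.6 [ 0.60075865 -0.09101751  0.0250462 ] [ 0.66030706  0.25062693  0.66188281 -0.25118097] [-6.59361714 -1.00288778  4.69617964] [-0.11548902  0.77282307  0.0374856 ] 0.019233051778745108
```

Request:
servo_tool:
  moves:
    - [[0,0.0002,0.0002],[0,0,0],0]
    - [[0,0.0002,0.0002],[0,0,0],0]
    - [[0,0.0002,0.0002],[0,0,0],0]
    - [[0,0.0001,0.0001],[0,0,0],0]
    - [[0,0,0],[0,0,0],0]
    - [[0,0,0],[0,0,0],0]
    - [[0,0,0],[0,0,0],0]
    - [[0,0,0],[0,0,0],0]

```text
t: 10.4
tcp_pos: [0.6008, -0.091, 0.0252]
ee_rot: [0.66, 0.25, 0.663, -0.251]
ft_force: [-7.7, -1.8, 7.1]
finger_gap: 0.0192
```

```bash
python3 - <<'E'
from rel import *
snap(['wrist'],'8')
s=env.state();print(s['t'],s['tcp_pos'],s['ee_rot'],s['ft_force'],s['ft_torque'],s['finger_gap'])
w=load('wrist8'); save('p8',ortho(*w,True,0.018,0.58,0.70,-0.22,0.05,2200))
q=np.array([.661,-.1437]);u=np.array([-.0593,.9982])
print(edge(w,1,.018,q+u*.03,q+u*.155,half=.004))
E
```

```text
10.45 [ 0.60084022 -0.09101863  0.02517368] [ 0.65970541  0.25037403  0.66252119 -0.25133104] [-7.87583401 -1.31865403  6.0938    ] [-0.16939284  1.05186522  0.01153693] 0.019361976538003884
(array([ 0.65392876, -0.04532675], dtype=float32), array([-0.07010303,  0.99753976], dtype=float32), np.float32(94.019905), np.float64(0.14582602242863252), 80)
```

View pics/p8.png

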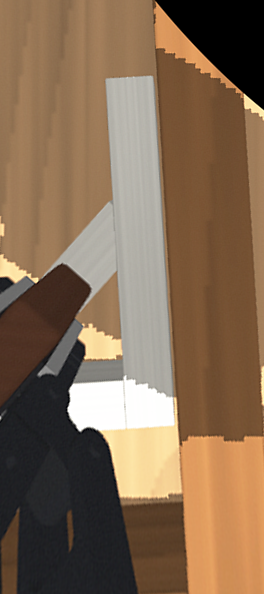

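Request:
servo_tool:
  moves:
    - [[-0.0002,0.0002,0.0002],[0,0,0],0]
    - [[0,0.0003,0.0003],[0,0,0],0]
    - [[0,0.0003,0.0003],[0,0,0],0]
    - [[0,0.0002,0.0002],[0,0,0],0]
    - [[0,0,0],[0,0,0],0]
    - [[0,0,0],[0,0,0],0]
    - [[0,0,0],[0,0,0],0]
    - [[0,0,0],[0,0,0],0]

```text
t: 11.25
tcp_pos: [0.6028, -0.0909, 0.0251]
ee_rot: [0.66, 0.251, 0.662, -0.251]
ft_force: [-7.2, -1.1, 6.5]
finger_gap: 0.0188
```

```bash
python3 - <<'E'
from rel import *
snap(['wrist','scene'],'9')
s=env.state();print(s['t'],s['tcp_pos'],s['ee_rot'],s['ft_force'],s['ft_torque'],s['finger_gap'])
w=load('wrist9'); save('p9',ortho(*w,True,0.018,0.58,0.70,-0.22,0.05,2200))
im=load('scene9')[0][140:280,120:290]; save('scene9c',cv2.resize(im,None,fx=4.5,fy=4,interpolation=cv2.INTER_CUBIC))
E
```

```text
11.35 [ 0.60275116 -0.09088989  0.02504491] [ 0.6599444   0.25074165  0.66212112 -0.2513914 ] [-6.90250487 -1.27188147  6.19633005] [-0.27293965  0.9033542  -0.06086058] 0.019447284135260107
```

View pics/scene9c.png

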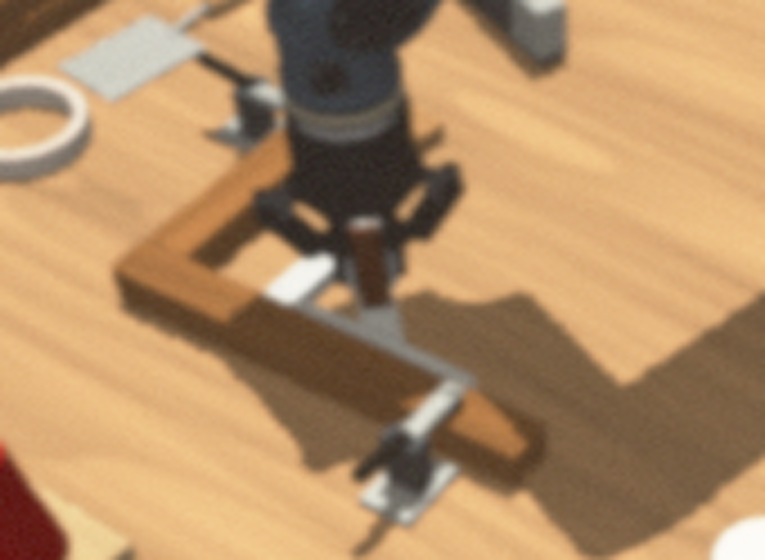

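View pics/wrist9.png

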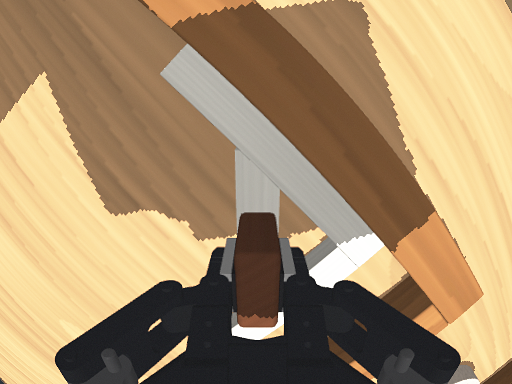

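Request:
servo_tool:
  moves:
    - [[-0.0003,0,0],[0,0,0],0]
    - [[-0.0002,0,0],[0,0,0],0]
    - [[0,0,0],[0,0,0],0]
    - [[0,0,0],[0,0,0],0]
    - [[0,0.0002,0.0002],[0,0,0],0]
    - [[0,0.0002,0.0002],[0,0,0],0]
    - [[0,0,0],[0,0,0],0]
    - [[0,0,0],[0,0,0],0]

```text
t: 12.15
tcp_pos: [0.6028, -0.0909, 0.0252]
ee_rot: [0.66, 0.251, 0.663, -0.251]
ft_force: [-6.6, -1.2, 3.9]
finger_gap: 0.0193
```

```bash
python3 - <<'E'
from rel import *
s=env.state();print(s['t'],s['tcp_pos'],s['ee_rot'],s['ft_force'],s['ft_torque'],s['finger_gap'])
E
```

```text
12.15 [ 0.60280145 -0.09089541  0.02517638] [ 0.65953384  0.25059451  0.66255422 -0.25147446] [-6.61557696 -1.21405533  3.91546973] [-0.29317285  0.97488627 -0.07630729] 0.019277704469412814
```

Request:
servo_tool:
  moves:
    - [[-0.0003,0,0],[0,0,0],0]
    - [[-0.0003,0,0],[0,0,0],0]
    - [[0,0.0002,0.0002],[0,0,0],0]
    - [[0,0.0002,0.0002],[0,0,0],0]
    - [[0,0,0],[0,0,0],0]
    - [[0,0,0],[0,0,0],0]
    - [[0,0,0],[0,0,0],0]
    - [[0,0,0],[0,0,0],0]

```text
t: 12.95
tcp_pos: [0.6029, -0.0909, 0.0253]
ee_rot: [0.659, 0.25, 0.663, -0.252]
ft_force: [-8.0, -2.8, 2.5]
finger_gap: 0.0195
```

```bash
python3 - <<'E'
from rel import *
s=env.state();print(s['t'],s['tcp_pos'],s['ee_rot'],s['ft_force'],s['ft_torque'],s['finger_gap'])
E
```

```text
12.95 [ 0.60287944 -0.09086206  0.02530596] [ 0.65911512  0.25048053  0.66298252 -0.25155703] [-8.04416253 -2.78176878  2.45260249] [-0.38726784  1.02420079 -0.06197467] 0.01949613704906737
```

```bash
python3 - <<'E'
from rel import *
snap(['wrist','side'],'10')
w=load('wrist10'); im=w[0][20:310,140:400]; save('w10c',cv2.resize(im,None,fx=2.4,fy=2,interpolation=cv2.INTER_CUBIC))
fc=np.array([.6635,-.195]); a=np.radians(3.4);u=np.array([-np.sin(a),np.cos(a)]);v=np.array([-np.cos(a),-np.sin(a)])
L=edge(w,1,.038,fc+u*.055,fc+u*.19,half=.004); print(L)
q=fc+u*.05
for h in(.002,.003,.005): 
    A=edge(w,1,.018,q+u*.005,q+u*.15,half=h); print(A, 'offset of square edge from bar (mm, + = inside)',1e3*((A[0]-L[0])@np.array([-L[1][1],L[1][0]])))
E
```

```text
(array([ 0.6568833 , -0.07098234], dtype=float32), array([-0.05930657,  0.9982398 ], dtype=float32), np.float32(93.40001), np.float64(0.0343913816650054), 80)
(array([ 0.6556739 , -0.06327215], dtype=float32), array([-0.05930645,  0.9982398 ], dtype=float32), np.float32(93.4), np.float64(0.009377736578789037), 80) offset of square edge from bar (mm, + = inside) 0.7499842
(array([ 0.6556739 , -0.06327215], dtype=float32), array([-0.05930645,  0.9982398 ], dtype=float32), np.float32(93.4), np.float64(0.009377736578789037), 80) offset of square edge from bar (mm, + = inside) 0.7499842
(array([ 0.6556739 , -0.06327215], dtype=float32), array([-0.05930645,  0.9982398 ], dtype=float32), np.float32(93.4), np.float64(0.009377736578789037), 80) offset of square edge from bar (mm, + = inside) 0.7499842
```

View pics/w10c.png

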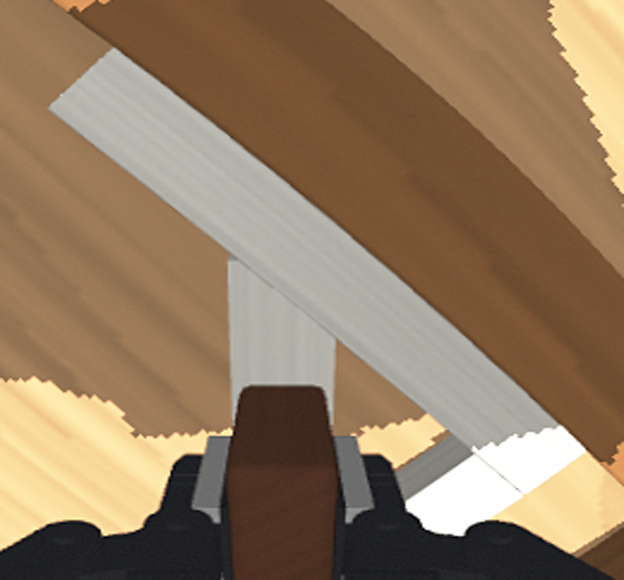

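Request:
servo_tool:
  moves:
    - [[0,0.0003,0.0003],[0,0,0],0]
    - [[0,0.0003,0.0003],[0,0,0],0]
    - [[0,0,0],[0,0,0],0]
    - [[0,0,0],[0,0,0],0]
    - [[0,0,0],[0,0,0],0]
    - [[0,0,0],[0,0,0],0]
    - [[0,0,0],[0,0,0],0]
    - [[0,0,0],[0,0,0],0]

```text
t: 13.85
tcp_pos: [0.6029, -0.0909, 0.0254]
ee_rot: [0.659, 0.25, 0.664, -0.252]
ft_force: [-9.3, -3.3, 3.4]
finger_gap: 0.0193
```

```bash
python3 - <<'E'
from rel import *
s=env.state();print(s['t'],s['tcp_pos'],s['ee_rot'],s['ft_force'],s['ft_torque'],s['finger_gap'])
E
```

```text
13.85 [ 0.6028748  -0.09086813  0.02536662] [ 0.65853853  0.25021689  0.66360448 -0.2516895 ] [-9.32144887 -3.26375099  3.37387806] [-0.51389     1.29795674 -0.09451144] 0.01925579632198238
```

Request:
servo_tool:
  moves:
    - [[0,0,0],[0,-0.002,0.0018],0]
    - [[0,0,0],[0,-0.002,0.0018],0]
    - [[0,0,0],[0,-0.002,0.0018],0]
    - [[0,0,0],[0,0,0],0]
    - [[0,0,0],[0,0,0],0]
    - [[0,0,0],[0,0,0],0]
    - [[0,0,0],[0,0,0],0]
    - [[0,0,0],[0,0,0],0]

```text
t: 14.65
tcp_pos: [0.6028, -0.0909, 0.025]
ee_rot: [0.661, 0.251, 0.661, -0.251]
ft_force: [-8.9, -3.3, 1.5]
finger_gap: 0.0191
```

```bash
cat >> h.py <<'E'
def st():
    from scipy.spatial.transform import Rotation as Ro
    s=env.state();q=s['ee_rot'];R=Ro.from_quat([q[1],q[2],q[3],q[0]]).as_matrix()
    print(round(s['t'],2),s['tcp_pos'].round(5),'toolx',R[:,0].round(4),'yaw z',np.degrees(np.arctan2(R[1,2],R[0,2])).round(2),'F',s['ft_force'].round(1),'M',s['ft_torque'].round(2),s['finger_gap'].round(4))
E
python3 -c "
from h import *
st()"
```

```text
Traceback (most recent call last):
  File "h.py", line 45, in st
    print(round(s['t'],2),s['tcp_pos'].round(5),'toolx',R[:,0].round(4),'yaw z',np.degrees(np.arctan2(R[1,2],R[0,2])).round(2),'F',s['ft_force'].round(1),'M',s['ft_torque'].round(2),s['finger_gap'].round(4))
                                                                                                                                                                                      ^^^^^^^^^^^^^^^^^^^^^
AttributeError: 'float' object has no attribute 'round'
```

Request:
servo_tool:
  moves:
    - [[0,0,0],[0,0,0],0]
    - [[0,0,0],[0,0,0],0]
    - [[0,0,0],[0,0,0],0]
    - [[0,0,0],[0,0,0],0]
    - [[0,0,0],[0,0,0],0]
    - [[0,0,0],[0,0,0],0]
    - [[0,0,0],[0,0,0],0]
    - [[0,0,0],[0,0,0],0]

```text
t: 15.45
tcp_pos: [0.6028, -0.0909, 0.025]
ee_rot: [0.661, 0.251, 0.661, -0.251]
ft_force: [-8.6, -2.6, 0.9]
finger_gap: 0.0193
```

```bash
sed -i "s/s\['finger_gap'\].round(4)/round(s['finger_gap'],4)/" h.py
python3 -c "
from rel import *
st()
snap(['wrist'],'11'); rel('11',.018,sq=(.6602,-.1445),half=.003)"
```

```text
15.45 [ 0.60282 -0.09086  0.02501] toolx [ 4.e-04  8.e-04 -1.e+00] yaw z -41.58 F [-8.6 -2.6  0.9] M [-0.48  1.31 -0.07] 0.0193
frame [ 0.6643283  -0.19476897] 3.4222946 (np.float64(0.1010420876119705), 78) 2.2226715 (np.float64(0.43874193551171436), 43)
square [ 0.66065514 -0.143414  ] 3.4262009 (np.float64(0.07411703396216134), 80) 3.7878876 (np.float64(0.0780354489001881), 80)
sq in frame mm 51.482643 0.60096174 dyaw 0.00390625
```

Request:
servo_tool:
  moves:
    - [[0,-0.001,0.001],[0,0,0],0]
    - [[0,-0.002,0.002],[0,0,0],0]
    - [[0,-0.0025,0.0025],[0,0,0],0]
    - [[0,-0.0025,0.0025],[0,0,0],0]
    - [[0,-0.0025,0.0025],[0,0,0],0]
    - [[0,-0.0025,0.0025],[0,0,0],0]
    - [[0,-0.0025,0.0025],[0,0,0],0]
    - [[0,-0.002,0.002],[0,0,0],0]

```text
t: 16.3
tcp_pos: [0.6039, -0.1112, 0.0253]
ee_rot: [0.66, 0.253, 0.662, -0.249]
ft_force: [-6.9, 10.2, 5.8]
finger_gap: 0.0193
```

```bash
python3 -c "
from rel import *
st()"
```

```text
16.3 [ 0.60395 -0.11123  0.0253 ] toolx [-6.0e-04  6.8e-03 -1.0e+00] yaw z -41.61 F [-6.9 10.2  5.8] M [1.42 1.05 0.04] 0.0193
```

Request:
servo_tool:
  moves:
    - [[-0.0002,-0.001,0.001],[0,-0.0017,-0.0018],0]
    - [[-0.0001,-0.002,0.002],[0,-0.0017,-0.0018],0]
    - [[0,-0.0025,0.0025],[0,0,0],0]
    - [[0,-0.0025,0.0025],[0,0,0],0]
    - [[0,-0.0025,0.0025],[0,0,0],0]
    - [[0,-0.0025,0.0025],[0,0,0],0]
    - [[0,-0.002,0.002],[0,0,0],0]
    - [[0,-0.001,0.001],[0,0,0],0]

```text
t: 17.1
tcp_pos: [0.6053, -0.1347, 0.0251]
ee_rot: [0.661, 0.251, 0.661, -0.251]
ft_force: [-5.8, 5.4, -1.0]
finger_gap: 0.0192
```

```bash
python3 -c "
from rel import *
st()
snap(['wrist','side'],'12')
w=load('wrist12'); save('p12',ortho(*w,True,0.018,0.56,0.70,-0.25,0.05,1900))
"
```

```text
17.1 [ 0.60534 -0.13469  0.02507] toolx [-4.e-04  1.e-03 -1.e+00] yaw z -41.61 F [-5.8  5.4 -1. ] M [0.72 0.59 0.04] 0.0192
```

View pics/p12.png

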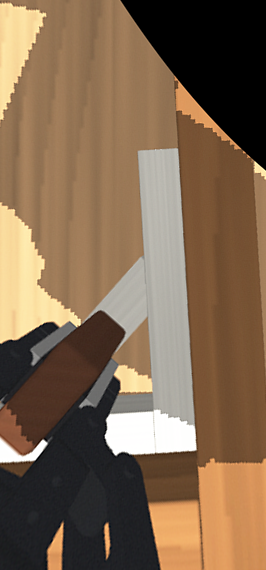

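Request:
servo_tool:
  moves:
    - [[0,-0.0008,0.0008],[0,0,0],0]
    - [[0,-0.0008,0.0008],[0,0,0],0]
    - [[0,-0.0006,0.0006],[0,0,0],0]
    - [[0,-0.0005,0.0005],[0,0,0],0]
    - [[0,-0.0004,0.0004],[0,0,0],0]
    - [[0,-0.0003,0.0003],[0,0,0],0]
    - [[0,-0.0003,0.0003],[0,0,0],0]
    - [[0,0,0],[0,0,0],0]

```text
t: 18.0
tcp_pos: [0.6057, -0.1396, 0.0251]
ee_rot: [0.661, 0.251, 0.661, -0.251]
ft_force: [-5.5, 7.4, 1.4]
finger_gap: 0.0194
```

```bash
python3 -c "
from rel import *
st()"
```

```text
18.0 [ 0.60567 -0.13957  0.02508] toolx [-5.0e-04  1.2e-03 -1.0e+00] yaw z -41.6 F [-5.5  7.4  1.4] M [1.13 0.96 0.06] 0.0194
```

Request:
servo_tool:
  moves:
    - [[0,-0.0003,0.0003],[0,0,0],0]
    - [[0,-0.0003,0.0003],[0,0,0],0]
    - [[0,-0.0003,0.0003],[0,0,0],0]
    - [[0,-0.0002,0.0002],[0,0,0],0]
    - [[0,0,0],[0,0,0],0]
    - [[0,0,0],[0,0,0],0]
    - [[0,0,0],[0,0,0],0]
    - [[0,0,0],[0,0,0],0]

```text
t: 18.8
tcp_pos: [0.6058, -0.1411, 0.0251]
ee_rot: [0.661, 0.251, 0.661, -0.251]
ft_force: [-7.5, 6.2, 0.7]
finger_gap: 0.0195
```

```bash
python3 -c "
from rel import *
st()"
```

```text
18.8 [ 0.60575 -0.14107  0.02509] toolx [-5.0e-04  1.3e-03 -1.0e+00] yaw z -41.6 F [-7.5  6.2  0.7] M [1.09 0.96 0.1 ] 0.0195
```

Still sliding (moved 1.5 mm, no force rise). Continue in small steps.

Request:
servo_tool:
  moves:
    - [[0,-0.0003,0.0003],[0,0,0],0]
    - [[0,-0.0003,0.0003],[0,0,0],0]
    - [[0,-0.0003,0.0003],[0,0,0],0]
    - [[0,0,0],[0,0,0],0]
    - [[0,0,0],[0,0,0],0]
    - [[0,0,0],[0,0,0],0]
    - [[0,0,0],[0,0,0],0]
    - [[0,0,0],[0,0,0],0]

```text
t: 19.6
tcp_pos: [0.6058, -0.1422, 0.0251]
ee_rot: [0.661, 0.252, 0.661, -0.251]
ft_force: [-5.9, 9.0, 1.7]
finger_gap: 0.0194
```

```bash
python3 -c "
from rel import *
st()
snap(['wrist','side'],'13')
w=load('wrist13'); save('w13c',cv2.resize(w[0][150:330,250:450],None,fx=4,fy=3.3,interpolation=cv2.INTER_CUBIC))
w=load('side13'); save('s13c',cv2.resize(w[0][190:300,220:360],None,fx=5,fy=5,interpolation=cv2.INTER_CUBIC))
"
```

```text
19.6 [ 0.60582 -0.14219  0.0251 ] toolx [-5.0e-04  1.5e-03 -1.0e+00] yaw z -41.61 F [-5.9  9.   1.7] M [1.15 0.97 0.09] 0.0194
```

View pics/w13c.png

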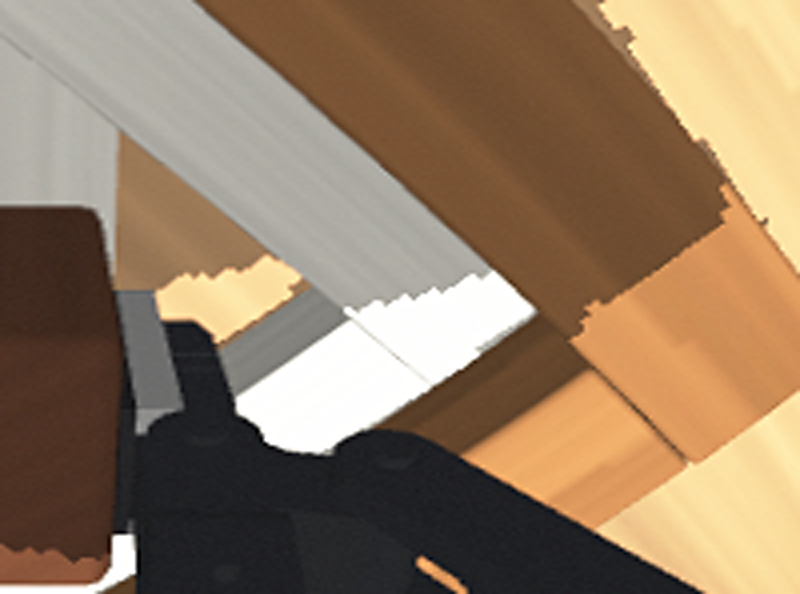

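View pics/s13c.png

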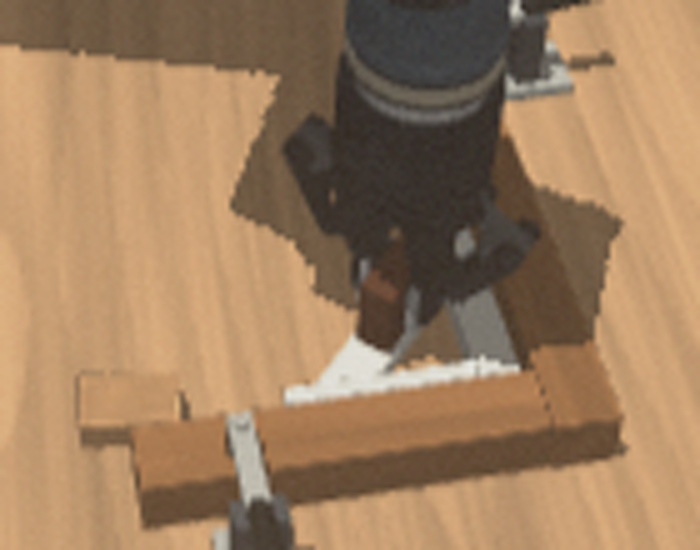

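Request:
servo_tool:
  moves:
    - [[0,-0.0003,0.0003],[0,0,0],0]
    - [[0,-0.0003,0.0003],[0,0,0],0]
    - [[0,-0.0001,0.0001],[0,0,0],0]
    - [[0,0,0],[0,0,0],0]
    - [[0,0,0],[0,0,0],0]
    - [[0,0,0],[0,0,0],0]
    - [[0,0,0],[0,0,0],0]
    - [[0,0,0],[0,0,0],0]

```text
t: 20.5
tcp_pos: [0.6058, -0.1423, 0.0252]
ee_rot: [0.66, 0.252, 0.662, -0.25]
ft_force: [-5.8, 10.4, 3.1]
finger_gap: 0.0197
```

```bash
python3 -c "
from rel import *
st()"
```

```text
20.5 [ 0.60583 -0.14227  0.02515] toolx [-7.0e-04  2.8e-03 -1.0e+00] yaw z -41.63 F [-5.8 10.4  3.1] M [1.5  0.9  0.05] 0.0197
```

Request:
servo_tool:
  moves:
    - [[-0.0002,0,0.0004],[0,-0.0007,-0.0007],0]
    - [[-0.0001,0,0.0004],[0,-0.0006,-0.0007],0]
    - [[0,-0.0002,0.0002],[0,0,0],0]
    - [[0,-0.0001,0.0001],[0,0,0],0]
    - [[0,0,0],[0,0,0],0]
    - [[0,0,0],[0,0,0],0]
    - [[0,0,0],[0,0,0],0]
    - [[0,0,0],[0,0,0],0]

```text
t: 21.3
tcp_pos: [0.6058, -0.1423, 0.0252]
ee_rot: [0.66, 0.252, 0.662, -0.251]
ft_force: [-7.6, 11.8, 2.2]
finger_gap: 0.0196
```

```bash
python3 -c "
from rel import *
st()"
```

```text
21.3 [ 0.60581 -0.14234  0.0252 ] toolx [-0.0021  0.0024 -1.    ] yaw z -41.65 F [-7.6 11.8  2.2] M [1.94 0.83 0.05] 0.0196
```

Request:
servo_tool:
  moves:
    - [[0,0,0],[0,-0.0015,-0.0002],0]
    - [[0,0,0],[0,-0.0015,-0.0002],0]
    - [[0,0,0],[0,0,0],0]
    - [[0,0,0],[0,0,0],0]
    - [[0,0,0],[0,0,0],0]
    - [[0,0,0],[0,0,0],0]
    - [[0,0,0],[0,0,0],0]
    - [[0,0,0],[0,0,0],0]

```text
t: 22.1
tcp_pos: [0.6059, -0.1423, 0.0251]
ee_rot: [0.661, 0.251, 0.661, -0.251]
ft_force: [-6.0, 10.9, 2.9]
finger_gap: 0.0196
```

```bash
python3 -c "
from rel import *
st()
snap(['wrist','side','scene'],'14')
w=load('wrist14'); save('p14',ortho(*w,True,0.018,0.52,0.70,-0.25,0.05,1900))
fc=np.array([.6643,-.1950]); a=np.radians(3.4);u=np.array([-np.sin(a),np.cos(a)]);v=np.array([-np.cos(a),-np.sin(a)])
for h in (.003,.005):
  A=edge(w,1,.018,fc+u*.03,fc+u*.155,half=h); B=edge(w,1,.018,fc+v*.004,fc+v*.03,half=h); print('square edges',isect(A,B),A[2]-90,A[3:],B[2]%360-180,B[3:])
L=edge(w,1,.038,fc+u*.165,fc+u*.19,half=.003);S=edge(w,1,.038,fc+v*.005,fc+v*.045,half=.003);print('bars',isect(L,S),L[2:],S[2:])
"
```

```text
22.1 [ 0.60588 -0.14234  0.02512] toolx [-1.e-04  2.e-04 -1.e+00] yaw z -41.66 F [-6.  10.9  2.9] M [1.93 0.91 0.02] 0.0196
square edges [ 0.66350824 -0.19431975] 3.399994 (np.float64(0.09375315859139542), 80) 4.0039215 (np.float64(0.15545247756037878), 80)
square edges [ 0.66350824 -0.19431975] 3.399994 (np.float64(0.09375315859139542), 80) 4.0039215 (np.float64(0.15545247756037878), 80)
bars [ 0.65532774 -0.19528241] (np.float32(90.32575), np.float64(0.17212213420319913), 64) (np.float32(-176.59827), np.float64(0.054560834903646875), 46)
```

View pics/p14.png

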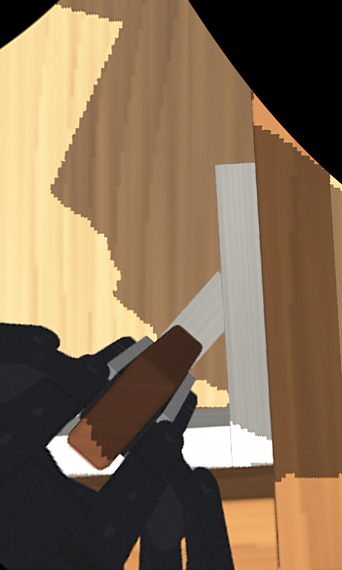

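View pics/side14.png

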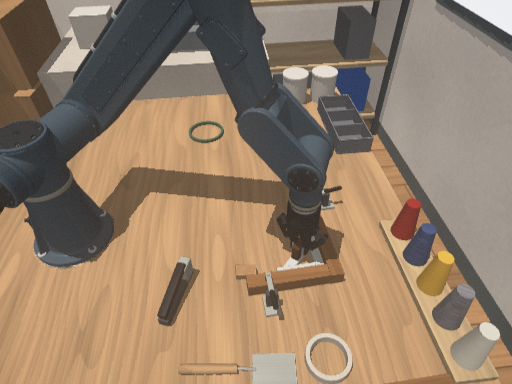

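View pics/wrist14.png

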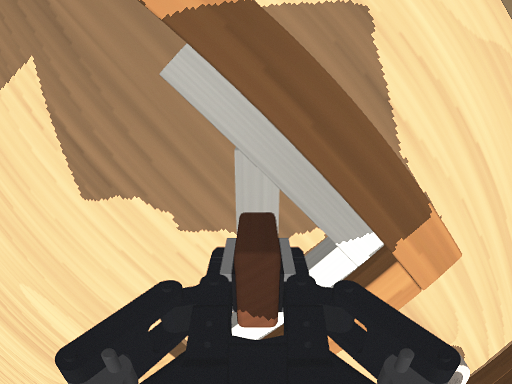

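View pics/scene14.png

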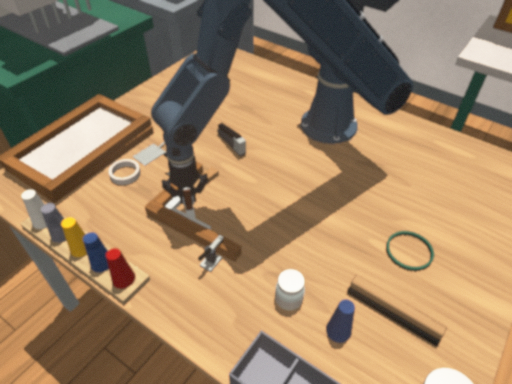

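Request:
servo_tool:
  moves:
    - [[0,0.0002,0.0002],[0,0,0],0]
    - [[0,0.0001,0.0001],[0,0,0],0]
    - [[0,0,0],[0,0,0],0]
    - [[0,0,0],[0,0,0],0]
    - [[0,0,0],[0,0,0],0]
    - [[0,0,0],[0,0,0],0]
    - [[0,0,0],[0,0,0],0]
    - [[0,0,0],[0,0,0],0]

```text
t: 23.05
tcp_pos: [0.6059, -0.1423, 0.0251]
ee_rot: [0.661, 0.251, 0.661, -0.251]
ft_force: [-6.4, 11.1, 3.0]
finger_gap: 0.0196
```

```bash
python3 -c "
from rel import *
st()"
```

```text
23.05 [ 0.60586 -0.14234  0.02513] toolx [-9.e-04  3.e-04 -1.e+00] yaw z -41.65 F [-6.4 11.1  3. ] M [1.87 1.05 0.01] 0.0196
```

Steady: the pose did not change under the extra push, and both bars resist. I'm handing it in.

```bash
python3 -c "
from rel import *
print(env.close_job()); st()"
```

```text
the job is handed in; nothing more can be done
None
the job is handed in; nothing more can be done
```

The square is in the corner on both bars with my grip still on the handle, and I handed the job in at about 23 s. No verdict was reported.

**What I did**
- I gripped the handle across its 20 mm, lifted the square 20 mm and turned it 3.8° to line up with the frame.
- I laid it down and slid it against the long bar about 50 mm short of the short bar (the camera read 50–51.5 mm).
- My first sign of contact there was only friction sticking. I pressed down less and pushed again until the force rose with no movement, then paused about 1.5 s.
- I then slid it along the long bar into the corner until the short bar stopped it.

**Last checks**
- **Push on the bars:** about 6 N towards the long bar and 11 N towards the short bar, part of it table friction. Small extra pushes moved it less than 0.1 mm.
- **Grip and level:** gripper opening 19.6 mm on the handle, tool upright to within 0.1°.
- **Along the long bar:** sideways drift during the slide into the corner was about 0 mm, and the long leg's angle matches the bar at 3.40°.
- **Other objects:** in the last pictures, the staples and the other items look unmoved.

**Checks that failed or disagreed**
- The camera put the final corner about 1 mm from my earlier estimate of the frame's corner, which is within the calibration error.
- The short-leg angle read 4.0° against 3.4°, from only 26 mm of visible edge.
- The last fit of the long bar's edge was unusable because too little of the bar was in view. For the final seating I relied on the forces and the arm's own position.

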